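# Stow the dolly block in the paddle-latched tool case

## Robot

A 6-joint arm with a two-finger parallel gripper is mounted at the origin on a cart in front of the work surface, level with it; the furniture and walls round the work are solid. World frame = base frame: x ahead of the robot, y to its left, z up, the work surface at z = 0. Lengths are in m, angles in rad, forces in N, time in s.
With the tool pointing down it reaches from about 0.3 to 0.875 m from the base axis. Payload 6.4 kg.
Tool frame: the origin (TCP) lies on the centre line of the jaws, within the pads' length; the fingertips stand 14 mm ahead of it and the grasp point (between the pads) lies 5 mm behind it; z points along the fingers, y is the line along which they close (so a half turn about z gives the same grasp; the last joint's range is limited). The gripper opens to 88 mm and grips with 3 to 60 N. Pads are 18 mm wide; open, the fingers measure 123 mm over their backs; the gripper's body (75 mm by 187 mm) begins 45 mm behind the grasp point.
Start: joints at [-1.495, 0.181, 1.607, -0, 1.354, -0.206], TCP at [0.16, -0.552, 0.253] pointing down, gripper open.
Joint ranges: [-2.99, 2.99], [-0.89, 2.07], [0.3, 2.58], [-1.14, 4.28], [0, 2.63], [-3.12, 3.12]. Speed limits (rad/s): [2.57, 2.57, 3.01, 3.14, 3.14, 3.14].

## Interface

Orientations are given as a unit quaternion [x, y, z, w].
In Python, from plant import r gives the robot as it stands. The module is installed in compiled form; this text tells all that it offers.
- The arm moves only by the shell command python3 -m jog 'ROWS' [FORCE]. ROWS is JSON, a list of rows, each a list of 7 numbers: the shift along the tool's x, y, z as a fraction of full scale, then the turn, a rotation vector about the tool's x, y, z as a fraction of full scale, then the closure, from 0 (fully open) to 1 (shut). In form: [[x, y, z, rx, ry, rz, grip], ...]. A call has 1 to 8 rows; each row shifts and turns the commanded pose from where the row before left it, along the tool's axes as they then stand; what a row does not reach is not made up. Full scale, the value 1, is 0.1 m for a shift and pi/2 rad for a turn. A row lasts 1/10 s, in which the tool goes at most 50 mm and 8.59 degrees, less where a joint would pass 70% of its speed; a pose out of reach is approached as far as the arm can. A call with a number of a shift or a turn outside -1 to 1 is refused whole. A call with a gripper value outside its range is refused whole. The fingers move at their own pace and stop on an object; FORCE is the grip in N (left out, the last holds). Time passes only in rows, so rows that do not move let the fingers close. It gives the time, the measured TCP pose, the force, the opening and the grip force at its end, in the units of the state.
- r.state(): the state, without advancing time (a new reading comes with each control period).
- r.camera(name): name is "scene" or "top" or "wrist"; returns (picture, depth): 420x560x3 uint8, red, green, blue; 420x560 float32, m along the optical axis (not along the pixel's ray), 0 where there is no reading.
- r.camera_model(name): a dict with "fx", "fy", "cx", "cy" (pixels), "R" (3x3) and "t" (3): a world point X has camera coordinates R X + t; the wrist camera has in their place "tool_from_camera" (4x4, takes a point from camera to tool coordinates, whose origin is the TCP and whose axes are the flange's). Camera axes: x right, y down, z forward; pixel columns grow to the right and rows downward; lengths in m; the calibration is good to about 2 mm. A picture is of the moment at which its call begins: read the wrist's pose just before it. camera_model takes no time and is no camera call.
- r.finish_job(): hands the job in; it is judged then, once.
Trained networks look in the newest picture that a camera, given by its name, has taken for a name from the list of things; names that differ only in an ending like _2 or _b are one class to them, and where a whole thing is asked for, a point or a joint stands for the part that bears it (a point fixed in the world has none). Each returns a list of dicts, best first, with "confidence" (0 to 1); they miss things now and then, are a little off and sometimes report something else, mostly with a low value. They report only what shows in the picture. A call takes as long as a camera call.
- r.look_for(target, camera): "at" ([column, row] in pixels, amid what is visible of it).
- r.outline_of(target, camera): "mask" (420x560 bool, what is visible of it) and "at" ([column, row] in pixels, amid what is visible of it).
The state is a dict: "clock": time; "joint_pos": joint angles; "joint_vel": joint speeds; "tau": joint torques, N m; "eef_pos": TCP position; "eef_rot": TCP orientation; "ft_force": force on the tool from outside, world axes, zero at the start; "ft_torque": the same for the moment, N m; "grip_width": finger opening in m; "finger_force": force on a finger pad.
Only numpy, scipy, OpenCV 4.12 (cv2) and the standard library are available. Lean on these libraries where they do the work, as an engineer would, in place of code of your own. Each camera call takes 0.05 s, during which the arm holds its last target. There are 200 camera calls.

## Task

Put the dolly block away in the steel tool case: first take it off the shut lid and set it down on the bench, then lift the paddle latch and swing the lid right back until it rests open on its stop, and lay the block flat on the floor inside the case without dropping it. Leave the lid open, and leave the oil can, the tin and the tape roll where they are.

Things in the scene. Friction and masses are not known exactly. Their poses are not given: they have to be found in the camera images.
- tool_case: Grey steel case fixed to the bench: 160 (its x) x 220 (y) x 100 mm high without lid, walls 4, floor 5 mm, empty; a keeper bar at the inner top of the front wall reaches 8 mm inward. Origin: centre of its underside. Its -x side is the front, with the paddle; the lid is hinged on the back (+x) rim. Place and yaw (0.85 to 1.45: front turned to the robot's right) vary.
- case_floor (a point): Centre of the inside floor of the case, 5 mm above the bench; axes as the case.
- lid_hinge (a point): Middle of the lid's hinge line, on the back rim of the case (x = +80 mm, z = 100 mm in the case's frame); the hinge line runs along the case's y.
- case_lid (a joint): Angle of the grey lid, rad: 0 shut, grows as its front swings up and back; stop at 1.92, past upright. 0.35 kg, almost no friction: it balances upright, at about 1.57: below it falls shut, above it falls back on the stop. 8 mm thick, top 108 mm above the bench when shut; reaches 166 mm forward of the hinge line. A hidden pawl holds it shut until the paddle is lifted.
- paddle (a joint): Angle of the paddle relative to the lid, rad: 0 flat along the lid, stop at 0.55; its front end lifts. A light spring returns it (under 1 N at the front end). The pawl is clear of its keeper above about 0.3; lifting on at the stop raises the lid. The paddle is a steel plate 44 mm wide, 5 mm thick, 75 mm long from pivot to rolled front edge.
- paddle_pivot (a point): Middle of the paddle's pivot on the lid, parallel to the hinge: 118 mm forward of the hinge line and 16 mm above the rim when the lid is shut. Moves with the lid.
- paddle_lip (a point): Centre of the paddle's rolled front edge (a rod 9 mm thick, 44 mm long, along the case's y), 75 mm forward of the pivot and 3 mm lower when flat, 113 mm above the bench. It stands 27 mm out in front of the lid with nothing beneath, so a finger can hook under it from the front, or it can be pinched across its 44 mm width. Moves with paddle and lid.
- dolly_block: Grey forged dolly block (a smooth steel lump), 56 (its x) x 90 (its y) x 30 mm high, 0.6 to 0.85 kg. Origin: centre of its underside. At the start it lies flat on the shut lid, behind the paddle, at varying place and yaw.
- bench_corner (a point): Front left corner of the bench top, at its surface; the top runs straight back from it, and straight to the right past the reach of the arm.
- plate_corner (a point): Top of the near left corner of the big dark surface plate on the right of the bench, 100 mm high; its faces run straight back and straight to the right from here. At the left, behind the place where the small things stand, is the vice, 240 mm high.
- oil_spray: Upright dark spray can of oil, diameter 53 mm, 195 mm high. Origin: centre of its underside. A bystander near the case.
- paste_tin: Yellow-banded tin with a white lid, diameter 66 mm, 56 mm high, standing upright. Origin: centre of its underside. A bystander near the case.
- masking_tape: Roll of buff masking tape lying flat, diameter 76 mm, 24 mm high. Origin: centre of its underside. A bystander near the case.

How it is judged:
On the way, in this order (a step that is already met when the one before it is completed fails the run):
1. the block has been taken off the lid and stands on the bench, let go, with the lid still shut (height (world z) of dolly_block below 0.02 m and value of joint case_lid below 0.05 rad and contact force between dolly_block and the fingers below 0.1 N and linear speed of dolly_block below 0.05 m/s), for 0.1 s.
2. the paddle has been lifted (value of joint paddle above 0.2 rad), for 0.02 s.
3. the lid has been swung right back (value of joint case_lid above 1.75 rad), for 0.1 s.
At the end, for the whole second after the job is handed in: the lid rests open on its stop (more than 1.75 rad) and the block lies still and flat (within 0.12 rad) on the floor inside the case (its underside within 8 mm of the floor) (value of joint case_lid above 1.75 rad and x of dolly_block in the frame of case_floor between -0.07 and 0.07 m and y of dolly_block in the frame of case_floor between -0.1 and 0.1 m and z of dolly_block in the frame of case_floor below 0.008 m and angle between dolly_block's own z axis and vertical below 0.12 rad and linear speed of dolly_block below 0.02 m/s); the robot touches nothing.
It fails at once if the oil can is shoved more than 30 mm from its place or knocked over (distance of oil_spray from where it was at the start of the episode above 0.03 m or angle between oil_spray's own z axis and vertical above 0.3 rad).
It fails at once if the tin is shoved more than 30 mm from its place or knocked over (distance of paste_tin from where it was at the start of the episode above 0.03 m or angle between paste_tin's own z axis and vertical above 0.3 rad).
It fails at once if the tape roll is shoved more than 30 mm from its place or knocked over (distance of masking_tape from where it was at the start of the episode above 0.03 m or angle between masking_tape's own z axis and vertical above 0.3 rad).
It fails at once if the block is dropped: let go so that it falls freely by more than about 20 mm (faster than 0.6 m/s with no finger on it) (linear speed of dolly_block above 0.6 m/s and contact force between dolly_block and the fingers below 0.1 N).
It also fails if it takes over 70 s, if anything falls off the work surface, if the arm or the gripper's body presses on something with over 40 N, if the wrist force passes 120 N, or if a joint passes its speed limit or range.

## Working session

There is one attempt and no reset: what is moved stays moved. The work goes in short steps, Python scripts to look and compute and a shell command to move; the robot and the scene stay as the last step left them, time stands still between calls to the robot, and variables do not carry over. Pictures are saved under pics/ and viewed, at most 10 in all, crops included, and the job is handed in when it is done.

```bash
mkdir -p pics; cat > h.py <<'E'
import numpy as np, cv2
from plant import r
from scipy.spatial.transform import Rotation as Ro
def pts(cam,depth,mask=None):
    m=r.camera_model(cam); v,u=np.nonzero((depth>0)&(mask if mask is not None else True))
    d=depth[v,u]; P=np.c_[(u-m['cx'])*d/m['fx'],(v-m['cy'])*d/m['fy'],d]
    if cam=='wrist':
        s=r.state(); T=m['tool_from_camera']; T=np.array(T); P=P@T[:3,:3].T+T[:3,3]
        return P@Ro.from_quat(s['eef_rot']).as_matrix().T+s['eef_pos']
    return (P-np.array(m['t']))@np.array(m['R'])
def save(n,rgb): cv2.imwrite('pics/'+n,rgb[:,:,::-1])
def fit(P,lo,hi):
    Q=P[(P[:,2]>lo)&(P[:,2]<hi)]
    (c,wh,a)=cv2.minAreaRect(Q[:,:2].astype(np.float32)*1000)
    return len(Q),np.round(c,1),np.round(wh,1),round(a,2),np.round(np.median(Q,0)*1000,1)
E
python3 - <<'E'
from h import *
s=r.state();print(s['clock'],s['eef_pos'],s['eef_rot'],s['grip_width'],s['ft_force'])
ims=[]
for c in('scene','top'):
    rgb,d=r.camera(c);ims.append(rgb)
    for n in('dolly_block','tool_case','paddle_lip','oil_spray','paste_tin','masking_tape'):
        for o in r.outline_of(n,c)[:1]:
            P=pts(c,d,o['mask']); print(c,n,round(o['confidence'],2),np.round(o['at']),o['mask'].sum(),'med',np.round(np.median(P,0),3),'p5',np.round(np.percentile(P,3,0),3),'p95',np.round(np.percentile(P,97,0),3))
            if n=='dolly_block': print(fit(P,.125,.15))
save('a.png',cv2.resize(np.hstack(ims),(800,300)))
E
```

```text
0.0 [ 0.15988036 -0.55178303  0.25181032] [ 9.90088374e-01  1.40442952e-01  5.58097902e-05 -8.86170754e-04] 0.08791891136274307 [0.25318708 0.56050172 0.1383963 ]
scene dolly_block 0.88 [268. 194.] 378 med [ 0.561 -0.02   0.135] p5 [ 0.54  -0.071  0.108] p95 [0.646 0.02  0.141]
(249, array([572.6, -22.3]), array([58.8, 95.6]), 27.6, array([563.3, -18.4, 137.4]))
scene tool_case 0.61 [271. 214.] 2536 med [ 0.539 -0.024  0.079] p5 [ 0.461 -0.114  0.008] p95 [0.676 0.066 0.119]
scene paddle_lip 0.64 [276. 182.] 142 med [ 0.639 -0.106  0.12 ] p5 [ 0.571 -0.142  0.112] p95 [ 0.68  -0.061  0.14 ]
scene oil_spray 0.62 [196. 239.] 980 med [0.471 0.274 0.11 ] p5 [0.463 0.247 0.009] p95 [0.502 0.292 0.195]
scene masking_tape 0.74 [214. 283.] 377 med [0.373 0.257 0.016] p5 [0.349 0.228 0.001] p95 [0.414 0.29  0.027]
top tool_case 0.61 [308. 194.] 4177 med [ 0.592 -0.076  0.108] p5 [ 0.481 -0.171  0.101] p95 [0.691 0.048 0.12 ]
top paddle_lip 0.6 [313. 176.] 413 med [ 0.644 -0.106  0.118] p5 [ 0.608 -0.139  0.114] p95 [ 0.678 -0.074  0.123]
top oil_spray 0.81 [189. 232.] 478 med [0.489 0.255 0.147] p5 [0.468 0.243 0.007] p95 [0.513 0.285 0.196]
top paste_tin 0.62 [400. 269.] 444 med [ 0.377 -0.355  0.053] p5 [ 0.349 -0.387  0.011] p95 [ 0.404 -0.328  0.058]
top masking_tape 0.81 [192. 272.] 231 med [0.384 0.258 0.022] p5 [ 0.352  0.225 -0.002] p95 [0.417 0.287 0.028]
```

View pics/a.png

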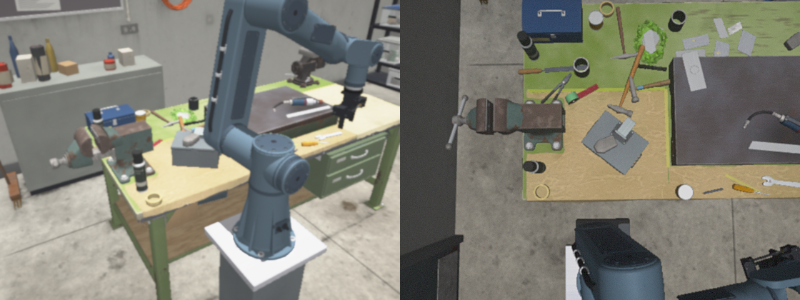

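```bash
python3 - <<'E'
from h import *
rgb,d=r.camera('top')
save('b.png',cv2.resize(rgb[130:300,170:420],(800,544),interpolation=cv2.INTER_CUBIC))
P=pts('top',d)
B=P[(abs(P[:,0]-.59)<.2)&(abs(P[:,1]+.06)<.2)]
print(fit(B,.1,.112)); print(fit(B,.1,.2));print('block',fit(B,.128,.15));print(fit(B,.1125,.126))
m=r.camera_model('top');print(m['fx'],m['R'],m['t'])
mk=r.outline_of('dolly_block','top');print([(round(o['confidence'],2),o['at']) for o in mk])
b=r.look_for('bench_corner','top'),r.look_for('plate_corner','top');print(b)
E
```

```text
(3452, array([598.8, -70.7]), array([226.3, 203. ]), 51.8, array([582.6, -66.8, 107.6]))
(4604, array([598.8, -70.7]), array([226.3, 203. ]), 51.8, array([587.9, -64.5, 108.6]))
block (531, array([575.5, -22.2]), array([53.9, 89. ]), 24.72, array([575. , -21.8, 137.1]))
(561, array([600.6, -72.3]), array([219.5, 196.4]), 52.13, array([ 637.5, -103.4,  117.8]))
408.58641180387735 [[-1.31434089e-02 -9.99913400e-01  6.66306632e-04]
 [-9.97294290e-01  1.30607751e-02 -7.23430340e-02]
 [ 7.23280666e-02 -1.61533788e-03 -9.97379587e-01]] [-0.00949372  0.53628638  1.25925279]
[(0.82, [286.5, 201.2])]Traceback (most recent call last):
  File "<stdin>", line 9, in <module>
ValueError: it knows: case_floor, case_lid, dolly_block, lid_hinge, masking_tape, oil_spray, paddle, paddle_lip, paddle_pivot, paste_tin, tool_case
```

View pics/b.png

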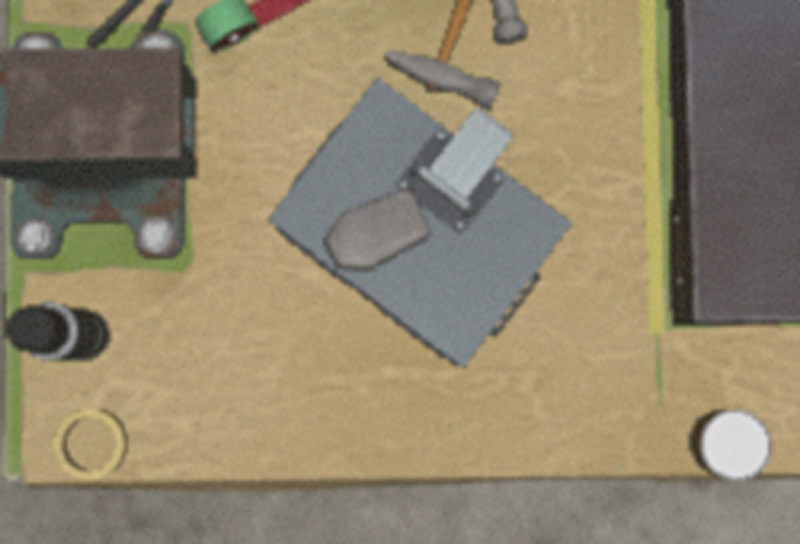

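```bash
cat >> h.py <<'E'
def plan(x,y,z,yaw):
    "rows: turn first (total deg about tool z), then shift in tool axes (units of 0.1 m) after the turn"
    s=r.state(); M=Ro.from_quat(s['eef_rot']).as_matrix()
    ya=np.array([np.cos(np.radians(yaw)),np.sin(np.radians(yaw)),0]); za=np.array([0,0,-1.])
    G=np.c_[np.cross(ya,za),ya,za]
    rv=Ro.from_matrix(M.T@G).as_rotvec()/(np.pi/2)
    d=G.T@(np.array([x,y,z])-s['eef_pos'])/.1
    print('turn',np.round(rv,3),'shift',np.round(d,3),'now',np.round(s['eef_pos'],4),'n_turn',abs(rv).max()/.095,'n_shift',np.linalg.norm(d)/.5)
E
python3 -c "
from h import *
plan(.575,-.022,.28,24.7)"
```

```text
turn [ 0.     0.    -1.095] shift [ 3.084  5.987 -0.273] now [ 0.1599 -0.5523  0.2527] n_turn 11.527083780178986 n_shift 13.480372107528138
```

```bash
python3 -m jog '[[0,0,-0.2,0,0,-0.08,0],[0,0,-0.1,0,0,-0.08,0],[0,0,0,0,0,-0.085,0],[0,0,0,0,0,-0.085,0],[0,0,0,0,0,-0.085,0],[0,0,0,0,0,-0.085,0],[0,0,0,0,0,-0.085,0]]'; python3 -m jog '[[0,0,0,0,0,-0.085,0],[0,0,0,0,0,-0.085,0],[0,0,0,0,0,-0.085,0],[0,0,0,0,0,-0.085,0],[0,0,0,0,0,-0.085,0],[0,0,0,0,0,-0.085,0]]'; python3 -m jog '[[0.17,0.33,0,0,0,0,0],[0.17,0.33,0,0,0,0,0],[0.17,0.33,0,0,0,0,0],[0.17,0.33,0,0,0,0,0],[0.17,0.33,0,0,0,0,0],[0.17,0.33,0,0,0,0,0],[0.17,0.33,0,0,0,0,0],[0.17,0.33,0,0,0,0,0]]';python3 -m jog '[[0.17,0.33,0,0,0,0,0],[0.17,0.33,0,0,0,0,0],[0.17,0.33,0,0,0,0,0],[0.17,0.33,0,0,0,0,0],[0.17,0.33,0,0,0,0,0],[0.17,0.33,0,0,0,0,0],[0.17,0.33,0,0,0,0,0],[0.17,0.33,0,0,0,0,0]]'
python3 -c "
from h import *
plan(.575,-.022,.28,24.7);print(r.state()['joint_pos'])"
```

```text
clock: 1.5
eef_pos: [0.1599, -0.5523, 0.2827]
eef_rot: [0.824, 0.567, -0.0, 0.0]
ft_force: [-0.5, 0.7, 0.4]
grip_width: 0.0876
finger_force: 0.0
clock: 2.1
eef_pos: [0.1599, -0.5523, 0.2827]
eef_rot: [0.537, 0.843, 0.0, -0.0]
ft_force: [0.7, 0.4, 0.5]
grip_width: 0.0882
finger_force: 0.0
clock: 2.9
eef_pos: [0.3437, -0.3172, 0.283]
eef_rot: [0.54, 0.842, -0.0, 0.0]
ft_force: [-0.1, -0.6, 0.5]
grip_width: 0.0881
finger_force: 0.0
clock: 3.7
eef_pos: [0.5268, -0.0832, 0.2829]
eef_rot: [0.54, 0.842, 0.0, 0.0]
ft_force: [-0.1, -1.0, 0.4]
grip_width: 0.0882
finger_force: 0.0
turn [0. 0. 0.] shift [0.355 0.694 0.029] now [ 0.5268 -0.0832  0.2829] n_turn 0.002694322375822561 n_shift 1.5594807610955053
[-3.79368699e-01  6.18369864e-02  1.67705303e+00 -5.49864436e-05
  1.40219933e+00 -8.10467018e-01]
```

```bash
python3 - <<'E'
from h import *
rgb,d=r.camera('wrist'); save('c.png',rgb)
P=pts('wrist',d)
B=P[(abs(P[:,0]-.59)<.2)&(abs(P[:,1]+.06)<.2)]
print('block',fit(B,.128,.15)); 
for n in('dolly_block','paddle','paddle_lip'):
    for o in r.outline_of(n,'wrist')[:1]:
        Q=pts('wrist',d,o['mask']);print(n,o['confidence'],o['at'],o['mask'].sum(),fit(Q,.105 if n!='dolly_block' else .125,.15))
L=B[(B[:,2]>.1)&(B[:,2]<.112)];print('lid',fit(L,.1,.112))
E
```

```text
block (5108, array([578.4, -15.6]), array([55.8, 90. ]), 24.33, array([576.3, -14.5, 137.9]))
dolly_block 0.88 [354.9, 161.8] 5268 (5102, array([576.6, -17.9]), array([55. , 90.1]), 25.31, array([574.2, -16.5, 137.5]))
paddle 0.87 [362.3, 245.0] 1528 (1501, array([ 644.9, -100.2]), array([54.7, 82.7]), 56.89, array([626.8, -90.1, 118. ]))
paddle_lip 0.84 [359.0, 240.4] 1517 (1510, array([642.9, -99.9]), array([55.7, 79.4]), 57.62, array([626.2, -91.4, 117.9]))
lid (26556, array([589.2, -54.7]), array([226. , 171.6]), 52.27, array([584. , -52.2, 108.1]))
```

View pics/c.png

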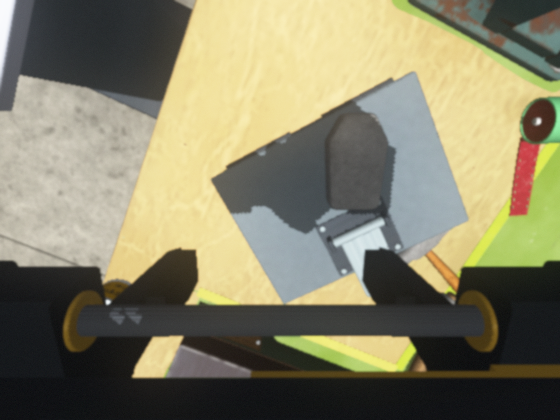

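```bash
python3 -m jog '[[0.16,0.33,0,0,0,0,0],[0.16,0.33,0,0,0,0,0],[0,0,0,0,0,0,0],[0,0,0,0,0,0,0]]'
python3 - <<'E'
from h import *
p0=r.state()['eef_pos'];rgb,d=r.camera('wrist');p1=r.state()['eef_pos'];print(p0,p1)
P=pts('wrist',d)
B=P[(abs(P[:,0]-.59)<.2)&(abs(P[:,1]+.06)<.2)]
print('block',fit(B,.128,.15),'lid',fit(B,.1,.112),'low',B[(B[:,2]>.11)&(B[:,2]<.125)].mean(0))
plan(.577,-.018,.28,24.7)
E
```

```text
clock: 4.3
eef_pos: [0.572, -0.0289, 0.2825]
eef_rot: [0.54, 0.842, -0.0, -0.0]
ft_force: [0.6, -0.3, 0.1]
grip_width: 0.0881
finger_force: 0.0
[ 0.57204934 -0.02887669  0.2824576 ] [ 0.57183648 -0.02923617  0.28252505]
block (4637, array([575.8, -19.5]), array([54.9, 88.7]), 25.46, array([574.9, -17.9, 137.6])) lid (23502, array([586.8, -58.9]), array([225.7, 171.4]), 52.09, array([582.8, -51. , 107.9])) low [ 0.6315597  -0.0913999   0.11660382]
turn [-0.001  0.    -0.001] shift [0.081 0.094 0.025] now [ 0.5718 -0.0292  0.2825] n_turn 0.006756082660029409 n_shift 0.25241968990152863
```

```bash
python3 -m jog '[[0.064,0.07,0.3,0,0,0,0],[0,0,0.3,0,0,0,0],[0,0,0.3,0,0,0,0],[0,0,0.3,0,0,0,0],[0,0,0.2,0,0,0,0],[0,0,0.1,0,0,0,0],[0,0,0.065,0,0,0,0],[0,0,0,0,0,0,0]]'; python3 -m jog '[[0,0,0,0,0,0,1],[0,0,0,0,0,0,1],[0,0,0,0,0,0,1],[0,0,0,0,0,0,1],[0,0,0,0,0,0,1],[0,0,0,0,0,0,1]]' 40; python3 -m jog '[[0,0,-0.05,0,0,0,1],[0,0,-0.15,0,0,0,1],[0,0,-0.3,0,0,0,1],[0,0,-0.3,0,0,0,1],[0,0,-0.2,0,0,0,1],[0,0,0,0,0,0,1]]'; python3 -c "
from h import *
plan(.39,-.20,.226,25)"
```

```text
clock: 5.15
eef_pos: [0.576, -0.0199, 0.1262]
eef_rot: [0.54, 0.842, -0.0, -0.0]
ft_force: [0.3, 0.3, 0.3]
grip_width: 0.0882
finger_force: 0.0
clock: 5.75
eef_pos: [0.576, -0.0193, 0.1266]
eef_rot: [0.539, 0.842, -0.0, -0.0]
ft_force: [-4.0, -1.2, 4.9]
grip_width: 0.0532
finger_force: 39.8
clock: 6.35
eef_pos: [0.5782, -0.0195, 0.2302]
eef_rot: [0.539, 0.842, 0.001, 0.003]
ft_force: [0.1, 0.2, -5.2]
grip_width: 0.0532
finger_force: 39.8
turn [ 0.004  0.003 -0.003] shift [-0.84  -2.469  0.042] now [ 0.5782 -0.0195  0.2302] n_turn 0.037267034984231215 n_shift 5.216895248152202
```

```bash
python3 -m jog '[[-0.105,-0.309,0,0,0,0,1],[-0.105,-0.309,0,0,0,0,1],[-0.105,-0.309,0,0,0,0,1],[-0.105,-0.309,0,0,0,0,1],[-0.105,-0.309,0,0,0,0,1],[-0.105,-0.309,0,0,0,0,1],[-0.105,-0.309,0,0,0,0,1],[-0.105,-0.309,0,0,0,0,1]]'; python3 -m jog '[[0,0,0,0,0,0,1],[0,0,0.3,0,0,0,1],[0,0,0.4,0,0,0,1],[0,0,0.4,0,0,0,1],[0,0,0.4,0,0,0,1],[0,0,0.3,0,0,0,1],[0,0,0.1,0,0,0,1],[0,0,0,0,0,0,1]]';python3 -c "
from h import *
plan(.39,-.20,.019,25)"
```

```text
clock: 7.15
eef_pos: [0.3851, -0.1988, 0.2249]
eef_rot: [0.539, 0.842, 0.0, -0.001]
ft_force: [0.7, -0.6, -5.0]
grip_width: 0.0529
finger_force: 39.8
clock: 7.95
eef_pos: [0.3859, -0.1974, 0.0347]
eef_rot: [0.539, 0.842, 0.0, -0.002]
ft_force: [0.5, 0.7, -5.9]
grip_width: 0.0529
finger_force: 39.8
turn [-0.001 -0.003 -0.003] shift [-0.041  0.027  0.157] now [ 0.3859 -0.1974  0.0347] n_turn 0.034307605379905216 n_shift 0.32933146558141624
```

```bash
python3 -m jog '[[0,0,0.07,0,0,0,1],[0,0,0.04,0,0,0,1],[0,0,0.03,0,0,0,1],[0,0,0.02,0,0,0,1],[0,0,0,0,0,0,1]]'
```

```text
clock: 8.45
eef_pos: [0.3869, -0.1989, 0.0204]
eef_rot: [0.54, 0.842, -0.0, 0.0]
ft_force: [0.4, -0.2, -6.2]
grip_width: 0.0526
finger_force: 39.8
```

```bash
python3 -m jog '[[0,0,0.015,0,0,0,1],[0,0,0.01,0,0,0,1],[0,0,0,0,0,0,1]]'; python3 -m jog '[[0,0,0,0,0,0,0.6],[0,0,0,0,0,0,0.2],[0,0,0,0,0,0,0],[0,0,0,0,0,0,0],[0,0,0,0,0,0,0],[0,0,-0.1,0,0,0,0],[0,0,-0.3,0,0,0,0],[0,0,-0.4,0,0,0,0]]'; python3 -m jog '[[0,0,-0.45,0,0,0,0],[0,0,-0.45,0,0,0,0],[0,0,-0.45,0,0,0,0],[0,0,-0.3,0,0,0,0],[0,0,0,0,0,0,0]]'
python3 - <<'E'
from h import *
rgb,d=r.camera('wrist'); P=pts('wrist',d)
print(fit(P[(abs(P[:,0]-.388)<.08)&(abs(P[:,1]+.199)<.08)],.015,.045))
rgb,d=r.camera('top');P=pts('top',d); B=P[(abs(P[:,0]-.6)<.15)&(abs(P[:,1]+.06)<.17)];print('lid',fit(B,.1,.1115),'with paddle',fit(B,.1,.13))
e=np.array([np.cos(np.radians(52)),np.sin(np.radians(52))]);f=np.array([e[1],-e[0]])
Q=B[(B[:,2]>.1)&(B[:,2]<.13)]
a=Q[:,:2]@f;b=Q[:,:2]@e; print('a',np.percentile(a,[0,.5,99.5,100]),'b',np.percentile(b,[0,.5,50,99.5,100]))
h=a.min(); k=a>h+.178; print('overhang',k.sum(),np.percentile(b[k],[0,3,50,97,100]),a[k].max(),np.median(Q[k,2]))
k=Q[:,2]>.1135; print('high',k.sum(),np.percentile(a[k],[1,50,99]),np.percentile(b[k],[1,50,99]))
plan(.673,-.129,.25,52)
E
```

```text
clock: 8.75
eef_pos: [0.387, -0.199, 0.0186]
eef_rot: [0.539, 0.842, -0.0, 0.0]
ft_force: [-3.4, 2.8, 6.6]
grip_width: 0.0529
finger_force: 39.7
clock: 9.55
eef_pos: [0.3855, -0.1978, 0.0978]
eef_rot: [0.54, 0.842, 0.0, -0.002]
ft_force: [0.7, -0.7, -0.7]
grip_width: 0.0881
finger_force: 0.0
clock: 10.05
eef_pos: [0.3886, -0.2004, 0.2684]
eef_rot: [0.539, 0.842, -0.001, 0.005]
ft_force: [0.7, 0.2, -0.8]
grip_width: 0.0881
finger_force: 0.0
(2725, array([ 386.1, -197.7]), array([55.1, 89.4]), 24.71, array([ 385.5, -196.1,   26.7]))
lid (3864, array([598. , -69.9]), array([225.8, 201.6]), 52.12, array([580.6, -54.4, 107.6])) with paddle (4599, array([598.7, -70.5]), array([225.9, 203.2]), 52.07, array([588.5, -65.1, 108.1]))
a [0.41354519 0.41540973 0.61058943 0.61671802] b [0.19997776 0.20133044 0.31188544 0.42454146 0.42602137]
overhang 122 [0.29120299 0.29234046 0.31268745 0.3331444  0.33486408] 0.6167180192677187 0.1176260537185092
high 492 [0.44430611 0.5679692  0.6148056 ] [0.25122264 0.31253706 0.39351949]
turn [ 0.     0.001 -0.303] shift [-1.825  2.312  0.134] now [ 0.3868 -0.1989  0.2634] n_turn 3.193106527171393 n_shift 5.897713346821357
```

```bash
python3 -m jog '[[0,0,0,0,0,-0.076,0],[0,0,0,0,0,-0.076,0],[0,0,0,0,0,-0.076,0],[0,0,0,0,0,-0.076,0]]'; python3 -m jog '[[-0.23,0.289,0,0,0,0,0],[-0.23,0.289,0,0,0,0,0],[-0.23,0.289,0,0,0,0,0],[-0.23,0.289,0,0,0,0,0],[-0.23,0.289,0,0,0,0,0],[-0.23,0.289,0,0,0,0,0],[-0.23,0.289,0,0,0,0,0],[-0.23,0.289,0,0,0,0,0]]';python3 -m jog '[[0,0,0,0,0,0,0],[0,0,0,0,0,0,0]]'
python3 - <<'E'
from h import *
rgb,d=r.camera('wrist');save('d.png',rgb);P=pts('wrist',d); B=P[(abs(P[:,0]-.6)<.15)&(abs(P[:,1]+.06)<.17)]
e=np.array([np.cos(np.radians(52)),np.sin(np.radians(52))]);f=np.array([e[1],-e[0]])
Q=B[(B[:,2]>.095)&(B[:,2]<.13)]
a=Q[:,:2]@f;b=Q[:,:2]@e; k=a>.59; print(np.percentile(a,[0,.5,99.5,100]),k.sum(), np.percentile(b[k],[1,50,99]),np.percentile(b,[1,99]))
plan(.6745,-.1297,.108,52)
E
```

```text
clock: 10.55
eef_pos: [0.3858, -0.198, 0.2606]
eef_rot: [0.323, 0.946, 0.001, -0.002]
ft_force: [-0.9, -0.2, -0.2]
grip_width: 0.0879
finger_force: 0.0
clock: 11.35
eef_pos: [0.6743, -0.1287, 0.2596]
eef_rot: [0.325, 0.946, 0.0, -0.002]
ft_force: [0.0, -0.3, -0.2]
grip_width: 0.0881
finger_force: 0.0
clock: 11.55
eef_pos: [0.6731, -0.129, 0.2594]
eef_rot: [0.325, 0.946, -0.0, -0.003]
ft_force: [-0.5, 0.9, -0.7]
grip_width: 0.0882
finger_force: 0.0
[0.43957887 0.44062473 0.60972257 0.61559176] 1204 [0.29330011 0.31469518 0.33607459] [0.20486425 0.423843  ]
turn [-0.001 -0.002  0.001] shift [-0.016  0.008  1.524] now [ 0.6727 -0.1294  0.2604] n_turn 0.026112657537511057 n_shift 3.0475091853286376
```

View pics/d.png

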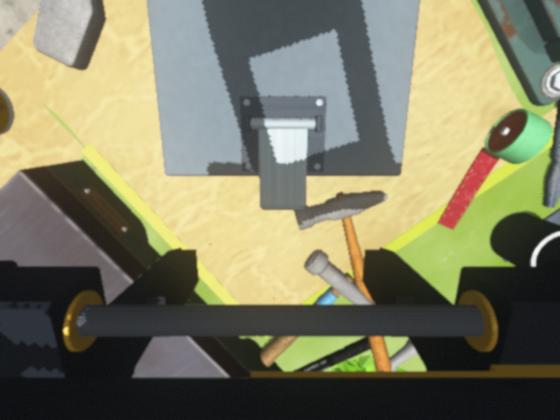

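```bash
python3 -m jog '[[-0.016,0.01,0.3,0,0,0,0],[0,0,0.4,0,0,0,0],[0,0,0.4,0,0,0,0],[0,0,0.25,0,0,0,0],[0,0,0.1,0,0,0,0],[0,0,0.07,0,0,0,0],[0,0,0,0,0,0,0]]'; python3 -m jog '[[0,0,0,0,0,0,1],[0,0,0,0,0,0,1],[0,0,0,0,0,0,1],[0,0,0,0,0,0,1],[0,0,0,0,0,0,1],[0,0,0,0,0,0,1],[0,0,0,0,0,0,1]]' 30
python3 -c "
from h import *
print(r.state()['eef_pos'],r.state()['ft_force'])"
```

```text
clock: 12.3
eef_pos: [0.6757, -0.1302, 0.1112]
eef_rot: [0.325, 0.946, -0.0, 0.0]
ft_force: [-0.9, 0.3, -0.0]
grip_width: 0.0878
finger_force: 0.0
clock: 13.0
eef_pos: [0.6764, -0.1293, 0.1108]
eef_rot: [0.325, 0.946, 0.0, 0.0]
ft_force: [3.2, 2.9, -0.0]
grip_width: 0.0422
finger_force: 31.4
[ 0.67641978 -0.12930101  0.11083682] [ 3.17242941  2.85830118 -0.04708528]
```

```bash
python3 -m jog '[[0,0,-0.07,0,0,0,1],[0.01,0,-0.08,0,0,0,1],[0.015,0,-0.08,0,0,0,1],[0.025,0,-0.07,0,0,0,1],[0.03,0,-0.06,0,0,0,1],[0,0,0,0,0,0,1]]' 20; python3 -m jog '[[0.045,0,-0.135,0,0,0,1],[0.05,0,-0.135,0,0,0,1],[0.065,0,-0.127,0,0,0,1],[0.07,0,-0.127,0,0,0,1],[0,0,0,0,0,0,1]]'
python3 - <<'E'
from h import *
rgb,d=r.camera('wrist');save('e.png',rgb)
P=pts('wrist',d);
e=np.array([np.cos(np.radians(52)),np.sin(np.radians(52))]);f=np.array([e[1],-e[0]])
a=P[:,:2]@f-.4186;b=P[:,:2]@e-.3128
k=(abs(b)<.1)&(abs(b)>.05)&(a>.02)&(a<.17)&(P[:,2]>.1); c=np.polyfit(a[k],P[k,2],1);print(k.sum(),c,np.arctan(c[0]))
s=r.state();print('lip',s['eef_pos'][:2]@f-.4186,s['eef_pos'][2]-.095)
E
```

```text
clock: 13.6
eef_pos: [0.6694, -0.1239, 0.1473]
eef_rot: [0.325, 0.946, 0.0, -0.0]
ft_force: [1.8, 5.7, -3.2]
grip_width: 0.0426
finger_force: 20.0
clock: 14.1
eef_pos: [0.6514, -0.1099, 0.2003]
eef_rot: [0.325, 0.946, 0.0, 0.0]
ft_force: [2.2, 5.7, -3.4]
grip_width: 0.0433
finger_force: 20.1
48710 [0.95604225 0.0715343 ] 0.7629291438611986
lip 0.16239825806396574 0.1043268859199209
```

View pics/e.png

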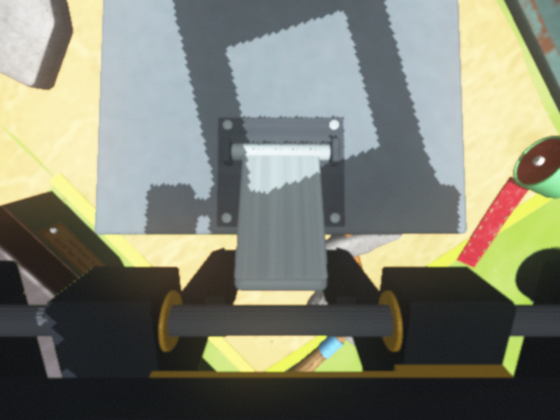

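```bash
python3 -m jog '[[0.08,0,-0.12,0,0,0,1],[0.09,0,-0.112,0,0,0,1],[0.1,0,-0.105,0,0,0,1],[0.103,0,-0.098,0,0,0,1],[0.112,0,-0.088,0,0,0,1],[0.119,0,-0.082,0,0,0,1],[0,0,0,0,0,0,1]]'; python3 -m jog '[[0.125,0,-0.072,0,0,0,1],[0.129,0,-0.063,0,0,0,1],[0.135,0,-0.052,0,0,0,1],[0.137,0,-0.042,0,0,0,1],[0.14,0,-0.031,0,0,0,1],[0.142,0,-0.022,0,0,0,1],[0,0,0,0,0,0,1]]'
python3 - <<'E'
from h import *
e=np.array([np.cos(np.radians(52)),np.sin(np.radians(52))]);f=np.array([e[1],-e[0]])
s=r.state();print('lip',s['eef_pos'][:2]@f-.4186,s['eef_pos'][:2]@e-.3128,s['eef_pos'][2]-.095)
rgb,d=r.camera('scene');save('f.png',rgb)
E
```

```text
clock: 14.85
eef_pos: [0.6038, -0.0728, 0.2602]
eef_rot: [0.325, 0.946, 0.0, 0.001]
ft_force: [4.0, 4.9, -2.3]
grip_width: 0.0432
finger_force: 20.0
clock: 15.55
eef_pos: [0.5393, -0.0228, 0.2865]
eef_rot: [0.325, 0.946, 0.001, -0.001]
ft_force: [4.8, 5.0, -7.9]
grip_width: 0.0431
finger_force: 20.0
lip 0.020429553200203843 0.001317139415918267 0.19147484865850004
```

View pics/f.png

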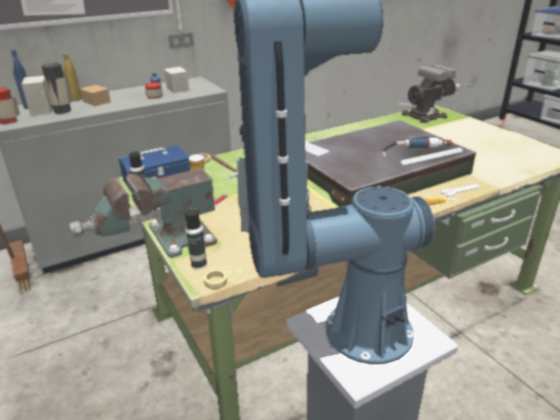

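```bash
python3 -m jog '[[0.143,0,-0.005,0,0,0,1],[0.143,0,0.0,0,0,0,1],[0.143,0,0.012,0,0,0,1],[0.142,0,0.021,0,0,0,1],[0.14,0,0.033,0,0,0,1],[0.139,0,0.042,0,0,0,1],[0,0,0,0,0,0,1]]'; python3 -m jog '[[0.134,0,0.052,0,0,0,1],[0.128,0,0.064,0,0,0,1],[0.06,0,0.04,0,0,0,1],[0.03,0,0.02,0,0,0,1],[0,0,0,0,0,0,1]]'
python3 - <<'E'
from h import *
e=np.array([np.cos(np.radians(52)),np.sin(np.radians(52))]);f=np.array([e[1],-e[0]])
s=r.state();print('lip',s['eef_pos'][:2]@f-.4186,s['eef_pos'][:2]@e-.3128,s['eef_pos'][2]-.095)
E
```

```text
clock: 16.3
eef_pos: [0.4726, 0.0291, 0.2754]
eef_rot: [0.325, 0.946, 0.001, -0.0]
ft_force: [9.7, 3.9, -12.5]
grip_width: 0.0438
finger_force: 20.0
clock: 16.8
eef_pos: [0.4473, 0.049, 0.2601]
eef_rot: [0.325, 0.946, 0.0, 0.003]
ft_force: [8.5, 0.5, -3.1]
grip_width: 0.044
finger_force: 20.0
lip -0.09628662631476226 0.0011590564321651287 0.16508949216301091
```

```bash
python3 -m jog '[[0,0,0,0,0,0,0],[0,0,0,0,0,0,0],[0,0,0,0,0,0,0],[0,0,0,0,0,0,0],[0,0,-0.2,0,0,0,0],[0,0,-0.4,0,0,0,0],[0,0,-0.4,0,0,0,0],[0,0,-0.2,0,0,0,0]]'
python3 - <<'E'
from h import *
rgb,d=r.camera('top');P=pts('top',d);ims=rgb[130:300,170:420]
rgb2,d2=r.camera('wrist')
save('g.png',np.hstack([cv2.resize(ims,(400,300)),cv2.resize(rgb2,(400,300))]))
e=np.array([np.cos(np.radians(52)),np.sin(np.radians(52))]);f=np.array([e[1],-e[0]])
P=pts('wrist',d2);a=P[:,:2]@f-.4186;b=P[:,:2]@e-.3128;z=P[:,2]
k=(abs(b)<.13)&(a<.2)&(a>-.13)&(z>.02)&(z<.3)
H,xe,ye=np.histogram2d(z[k],a[k],[np.arange(.0,.32,.02),np.arange(-.14,.2,.02)]);print(ye.round(2));
for i in range(len(H))[::-1]: print(round(xe[i],2),H[i].astype(int))
plan(.386,-.198,.3,25)
E
```

```text
clock: 17.6
eef_pos: [0.4461, 0.0497, 0.3836]
eef_rot: [0.325, 0.946, 0.0, 0.002]
ft_force: [0.7, -0.5, -0.2]
grip_width: 0.0887
finger_force: 0.0
[-0.14 -0.12 -0.1  -0.08 -0.06 -0.04 -0.02  0.    0.02  0.04  0.06  0.08
  0.1   0.12  0.14  0.16  0.18]
0.28 [0 0 0 3 0 0 0 0 0 0 0 0 0 0 0 0]
0.26 [  0   0 319 262   0   0   0   0   0   0   0   0   0   0   0   0]
0.24 [   0    0    0 1332 2664  418  134    0    0    0    0    0    0    0
    0    0]
0.22 [  0   0   0  46  99 190   0   0   0   0   0   0   0   0   0   0]
0.2 [  0   0   0 130 157   0   0   0   0   0   0   0   0   0   0   0]
0.18 [ 0  0  0  2 58  0  0  0  0  0  0  0  0  0  0  0]
0.16 [0 0 0 0 0 4 0 0 0 0 0 0 0 0 0 0]
0.14 [ 0  0  0  0  0 90  0  0  0  0  0  0  0  0  0  0]
0.12 [0 0 0 0 0 1 0 0 0 0 0 0 0 0 0 0]
0.1 [0 0 0 0 0 0 1 0 0 0 0 0 0 0 0 0]
0.08 [  0   0   0   0   0   0  22   0  71 118 115 111  52   0   0   0]
0.06 [  0   0   0   0   0   0 270   2   4  60  61  64  56  13   0   0]
0.04 [  0   0   0   0   0   0 291   0   0  36  55  56  57  46   3   0]
0.02 [  0   0   0   0   0   0 365   0   0   5  52  50  49  46 176   0]
0.0 [0 0 0 0 0 0 0 0 0 0 0 0 0 0 0 0]
turn [0.003 0.003 0.301] shift [-1.989 -1.596  0.833] now [0.4466 0.0497 0.3833] n_turn 3.1642970534690678 n_shift 5.365108126261173
```

View pics/g.png

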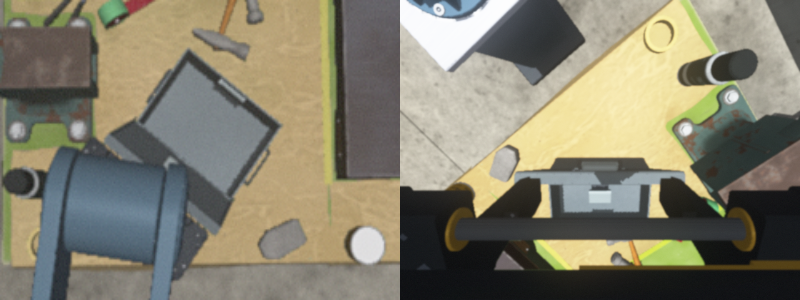

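```bash
python3 -m jog '[[0,0,0,0,0,0.075,0],[0,0,0,0,0,0.075,0],[0,0,0,0,0,0.075,0],[0,0,0,0,0,0.075,0]]'; python3 -m jog '[[-0.33,-0.266,0,0,0,0,0],[-0.33,-0.266,0,0,0,0,0],[-0.33,-0.266,0,0,0,0,0],[-0.33,-0.266,0,0,0,0,0],[-0.33,-0.266,0,0,0,0,0],[-0.33,-0.266,0,0,0,0,0],[0,0,0,0,0,0,0]]'; python3 -m jog '[[0,0,0.4,0,0,0,0],[0,0,0.4,0,0,0,0],[0,0,0.4,0,0,0,0],[0,0,0.4,0,0,0,0],[0,0,0.4,0,0,0,0],[0,0,0,0,0,0,0],[0,0,0,0,0,0,0]]'
python3 - <<'E'
from h import *
rgb,d=r.camera('wrist'); P=pts('wrist',d)
print(fit(P[(abs(P[:,0]-.388)<.08)&(abs(P[:,1]+.199)<.08)],.015,.045))
plan(.386,-.198,.0185,25)
E
```

```text
clock: 18.1
eef_pos: [0.4447, 0.05, 0.378]
eef_rot: [0.539, 0.842, -0.001, -0.001]
ft_force: [0.7, -0.0, 0.1]
grip_width: 0.0883
finger_force: 0.0
clock: 18.8
eef_pos: [0.3828, -0.2006, 0.3778]
eef_rot: [0.539, 0.842, -0.001, -0.002]
ft_force: [-0.5, 0.4, -0.2]
grip_width: 0.0879
finger_force: 0.0
clock: 19.5
eef_pos: [0.3842, -0.196, 0.1796]
eef_rot: [0.537, 0.844, 0.0, -0.001]
ft_force: [-0.3, 0.0, 1.2]
grip_width: 0.088
finger_force: 0.0
(4386, array([ 388.9, -199.8]), array([54.8, 88.6]), 25.1, array([ 387.8, -198.2,   31. ]))
turn [0.    0.    0.001] shift [-0.013  0.003  1.626] now [ 0.3852 -0.197   0.1811] n_turn 0.010231315985902267 n_shift 3.2511665791862154
```

```bash
python3 -m jog '[[-0.02,0.01,0.3,0,0,0,0],[0,0,0.4,0,0,0,0],[0,0,0.4,0,0,0,0],[0,0,0.3,0,0,0,0],[0,0,0.15,0,0,0,0],[0,0,0.075,0,0,0,0],[0,0,0,0,0,0,0]]'; python3 -m jog '[[0,0,0,0,0,0,1],[0,0,0,0,0,0,1],[0,0,0,0,0,0,1],[0,0,0,0,0,0,1],[0,0,0,0,0,0,1],[0,0,0,0,0,0,1]]' 40; python3 -m jog '[[0,0,-0.05,0,0,0,1],[0,0,-0.2,0,0,0,1],[0,0,-0.4,0,0,0,1],[0,0,-0.45,0,0,0,1],[0,0,-0.45,0,0,0,1],[0,0,-0.45,0,0,0,1],[0,0,-0.45,0,0,0,1],[0,0,-0.45,0,0,0,1]]';  python3 -m jog '[[0,0,-0.3,0,0,-0.076,1],[0,0,0,0,0,-0.076,1],[0,0,0,0,0,-0.076,1],[0,0,0,0,0,-0.076,1],[0,0,0,0,0,0,1]]'
python3 - <<'E'
from h import *
e=np.array([np.cos(np.radians(52)),np.sin(np.radians(52))]);f=np.array([e[1],-e[0]])
t=f*(.4186+.090)+e*.3128;print(t)
plan(*t,.30,52)
E
```

```text
clock: 20.25
eef_pos: [0.3873, -0.1991, 0.0183]
eef_rot: [0.537, 0.844, -0.0, 0.001]
ft_force: [-0.4, -0.4, -0.4]
grip_width: 0.0883
finger_force: 0.0
clock: 20.85
eef_pos: [0.3867, -0.1986, 0.0179]
eef_rot: [0.537, 0.844, 0.0, 0.0]
ft_force: [-0.0, 1.5, 6.8]
grip_width: 0.053
finger_force: 39.5
clock: 21.65
eef_pos: [0.3852, -0.1974, 0.3081]
eef_rot: [0.537, 0.844, 0.0, -0.001]
ft_force: [1.8, -0.2, -6.5]
grip_width: 0.0529
finger_force: 39.7
clock: 22.15
eef_pos: [0.3855, -0.1978, 0.3362]
eef_rot: [0.322, 0.947, 0.001, -0.001]
ft_force: [-0.9, 0.2, -5.7]
grip_width: 0.0532
finger_force: 39.7
[ 0.59336118 -0.06663566]
turn [ 0.    -0.002  0.005] shift [-0.83   2.313  0.362] now [ 0.3855 -0.1978  0.3362] n_turn 0.054613521872266466 n_shift 4.967430874200392
```

```bash
python3 -m jog '[[-0.138,0.385,0,0,0,0.002,1],[-0.138,0.385,0,0,0,0.002,1],[-0.138,0.385,0,0,0,0,1],[-0.138,0.385,0,0,0,0,1],[-0.138,0.385,0,0,0,0,1],[-0.138,0.385,0,0,0,0,1],[0,0,0,0,0,0,1],[0,0,0,0,0,0,1]]'
python3 - <<'E'
from h import *
rgb,d=r.camera('wrist');save('i.png',rgb);P=pts('wrist',d)
e=np.array([np.cos(np.radians(52)),np.sin(np.radians(52))]);f=np.array([e[1],-e[0]])
a=P[:,:2]@f-.4186;b=P[:,:2]@e-.3128;z=P[:,2]
k=(z>.09)&(z<.106)&(a>-.02)&(a<.19)&(abs(b)<.15);print(fit(P[k],.09,.106),np.percentile(b[k&(a>.03)&(a<.13)],[0,2,10,90,98,100]),np.percentile(a[k],[2,98]))
t=f*(.4186+.090)+e*.3128;plan(*t,.024,52)
E
```

```text
clock: 22.95
eef_pos: [0.5932, -0.0659, 0.3354]
eef_rot: [0.326, 0.946, -0.0, -0.002]
ft_force: [-0.8, 0.2, -6.4]
grip_width: 0.0528
finger_force: 39.7
(2695, array([585.2, -58.5]), array([220.6, 162.8]), 52.4, array([556.4, -26.1, 100.1])) [-0.10870672 -0.10790899 -0.1068806   0.10987211  0.11102219  0.11173968] [-0.00144594  0.15828715]
turn [-0.001 -0.002 -0.   ] shift [-5.000e-03  3.000e-03  3.119e+00] now [ 0.5928 -0.0666  0.3359] n_turn 0.018983961045470305 n_shift 6.238340965914761
```

View pics/i.png

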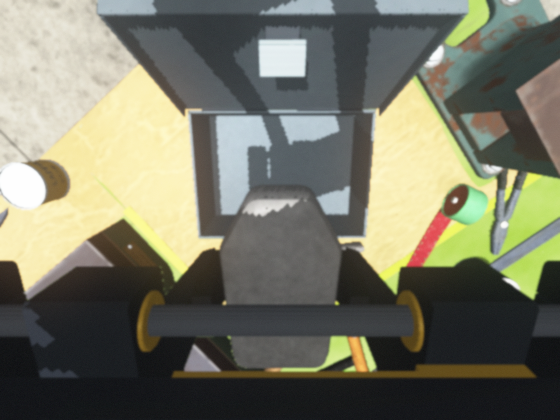

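```bash
python3 -m jog '[[0,0.016,0.3,0,0,0,1],[0,0,0.4,0,0,0,1],[0,0,0.4,0,0,0,1],[0,0,0.4,0,0,0,1],[0,0,0.3,0,0,0,1],[0,0,0.2,0,0,0,1],[0,0,0,0,0,0,1]]';  python3 -m jog '[[0,0,0.2,0,0,0,1],[0,0,0.2,0,0,0,1],[0,0,0.2,0,0,0,1],[0,0,0.2,0,0,0,1],[0,0,0.1,0,0,0,1],[0,0,0,0,0,0,1]]'; python3 -c "
from h import *
plan(.593,-.066,.0235,52)"
```

```text
clock: 23.7
eef_pos: [0.5911, -0.0657, 0.1339]
eef_rot: [0.326, 0.945, -0.0, -0.004]
ft_force: [-0.5, -0.5, -5.6]
grip_width: 0.053
finger_force: 39.7
clock: 24.3
eef_pos: [0.5938, -0.0658, 0.0472]
eef_rot: [0.326, 0.945, -0.0, -0.001]
ft_force: [-0.4, 0.5, -6.8]
grip_width: 0.0536
finger_force: 39.7
turn [-0.    -0.001 -0.   ] shift [ 0.006 -0.006  0.237] now [ 0.5938 -0.0658  0.0472] n_turn 0.009042778294565281 n_shift 0.47526994078541335
```

```bash
python3 -m jog '[[0,0,0.1,0,0,0,1],[0,0,0.06,0,0,0,1],[0,0,0.03,0,0,0,1],[0,0,0.02,0,0,0,1],[0,0,0.015,0,0,0,1],[0,0,0,0,0,0,1]]'
```

```text
clock: 24.9
eef_pos: [0.5945, -0.0655, 0.0249]
eef_rot: [0.325, 0.946, 0.0, -0.0]
ft_force: [0.2, -0.1, -6.0]
grip_width: 0.0529
finger_force: 39.7
```

```bash
python3 -m jog '[[0,0,0.012,0,0,0,1],[0,0,0.01,0,0,0,1],[0,0,0,0,0,0,1]]'
```

```text
clock: 25.2
eef_pos: [0.5946, -0.0655, 0.023]
eef_rot: [0.325, 0.946, 0.0, 0.0]
ft_force: [-0.6, 0.0, -3.6]
grip_width: 0.0531
finger_force: 39.7
```

Nearly seated; a touch lower, then release and retreat straight up.

```bash
python3 -m jog '[[0,0,0.006,0,0,0,1],[0,0,0,0,0,0,1]]'; python3 -m jog '[[0,0,0,0,0,0,0.7],[0,0,0,0,0,0,0.5],[0,0,0,0,0,0,0.2],[0,0,0,0,0,0,0.1],[0,0,0,0,0,0,0.1],[0,0,-0.1,0,0,0,0.1],[0,0,-0.25,0,0,0,0.1],[0,0,-0.4,0,0,0,0.1]]'; python3 -m jog '[[0,0,-0.4,0,0,0,0.1],[0,0,-0.4,0,0,0,0.1],[0,0,-0.4,0,0,0,0.1],[0,0,-0.4,0,0,0,0.1],[0,0,-0.4,0,0,0,0.1],[0,0,0,0,0,0,0.1],[0,0,0,0,0,0,0.1]]'
python3 - <<'E'
from h import *
rgb,d=r.camera('wrist');save('j.png',rgb);P=pts('wrist',d)
e=np.array([np.cos(np.radians(52)),np.sin(np.radians(52))]);f=np.array([e[1],-e[0]])
for o in r.outline_of('dolly_block','wrist')[:1]:
    Q=pts('wrist',d,o['mask']);Q=Q[(Q[:,2]>.025)&(Q[:,2]<.06)]; c=np.linalg.lstsq(np.c_[Q[:,:2],np.ones(len(Q))],Q[:,2],rcond=None)[0]
    print(o['confidence'],fit(Q,.03,.06),'slope',c[:2]); m=np.median(Q,0); print('u',m[:2]@f-.4186,'b',m[:2]@e-.3128)
E
```

```text
clock: 25.4
eef_pos: [0.5947, -0.0655, 0.0229]
eef_rot: [0.325, 0.946, -0.0, 0.0]
ft_force: [-4.7, 2.0, 3.8]
grip_width: 0.053
finger_force: 39.4
clock: 26.2
eef_pos: [0.5927, -0.0651, 0.096]
eef_rot: [0.325, 0.946, -0.0, -0.002]
ft_force: [0.9, -1.3, 0.8]
grip_width: 0.0792
finger_force: 0.0
clock: 26.9
eef_pos: [0.5949, -0.0657, 0.2988]
eef_rot: [0.325, 0.946, 0.0, 0.002]
ft_force: [-0.9, 0.6, -0.8]
grip_width: 0.0795
finger_force: 0.0
0.6 (2109, array([593.3, -64.8]), array([51.5, 86.3]), 51.31, array([592.4, -64.8,  31.7])) slope [-0.00086421  0.00197225]
u 0.08805425180706433 b 0.0010919608011665805
```

View pics/j.png

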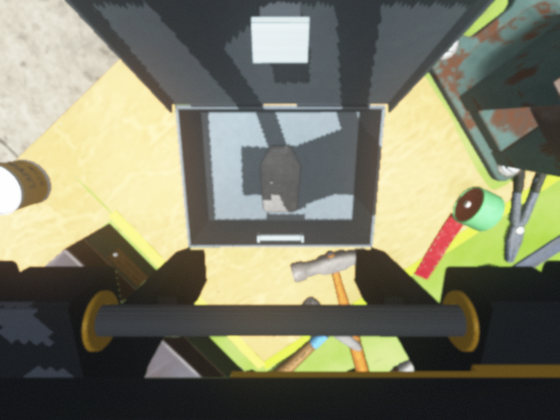

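The picture shows the block flat inside the case around pixel (280,178), with the lid open behind it. The gripper is clear of everything.

```bash
python3 -c "
from plant import r
print(r.finish_job())"
```

```text
the job is handed in; nothing more can be done
None
```

The job is handed in, though the hand-in returned no verdict: by my last look the block lies flat on the case floor, the lid stands open on its stop, the arm is clear, and the oil can, tin and tape were never approached.

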